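# Slide the carriage clock back to its place on the shelf

## Robot

A 7-joint arm with a two-finger parallel gripper is mounted at the origin on the work surface. World frame = base frame: x ahead of the robot, y to its left, z up, the work surface at z = 0. Lengths are in m, angles in degrees, forces in N, time in s.
With the tool pointing down it reaches from about 0.4 to 0.85 m from the base axis. Payload 6.9 kg.
Tool frame: the origin (TCP) lies midway between the tips of the shut fingers; the grasp point (between the pads) lies 19 mm behind it; z points along the fingers, y is the line along which they close (so a half turn about z gives the same grasp; the last joint's range is limited). The gripper opens to 85 mm and grips with 20 to 120 N. Pads are 22 mm wide; open, the fingers measure 114 mm over their backs; the gripper's body (76 mm by 85 mm) begins 54 mm behind the grasp point. The pads swing forward as they close: fully open they stand 13 mm farther back than shut.
Start: joints at [-58.241, 29.078, -13.613, 85.955, 7.202, 65.827, -8.869], TCP at [0.271, 0.563, 0.231] pointing down, gripper open.
Joint ranges: [-176.47, 176.47], [-13.61, 117.27], [-81.72, 77.17], [0.22, 143.17], [-87.28, 267.28], [10, 112.55], [-165.47, 165.47]. Speed limits (degrees/s): [136.94, 136.94, 180, 180, 180, 180, 180].

## Interface

Orientations are given as a 3x3 rotation matrix whose columns are the frame's x, y, z axes.
In Python, from plant import status, capture, hand_in gives the robot as it stands.
- The arm moves only by the shell command python3 -m handwheel 'ROWS' [OPENING] [FORCE]. ROWS is JSON, a list of rows, each a list of 2 entries, a list of its own where there are three numbers: the shift along the tool's x, y, z in cm, then the turn, a rotation vector about the tool's x, y, z in units of 6 degrees (1.0 is 6 degrees). In form: [[[tx, ty, tz], [rx, ry, rz]], ...]. A call has 1 to 10 rows; each row is the pose to reach, as a shift and turn from the pose commanded when the call began, along the tool's axes at that moment; what a row does not reach only later rows make up. A row lasts 1/12 s, in which the tool goes at most 41.7 mm and 7.16 degrees, less where a joint would pass 70% of its speed; a pose out of reach is approached as far as the arm can. A call with a gripper value outside its range is refused whole. OPENING is the opening, from 0 (shut) to 1 (fully open), set as the call begins (- or left out, the last holds). The fingers move at their own pace and stop on an object; FORCE is the grip in N (left out, the last holds). Time passes only in rows, so rows that repeat a pose let the fingers close. It gives the time, the measured TCP pose, the force, the opening and the grip force at its end, in the units of the state.
- status.get_state(): the state, without advancing time (a new reading comes with each control period).
- capture(name): name is "scene" or "top" or "wrist"; returns a dict with "frame" (400x640x3 uint8, red, green, blue), "range_z" (400x640 float32, m along the optical axis (not along the pixel's ray), 0 where there is no reading), "vertical_fov" (degrees; the focal length in pixels is half the picture's height over the tangent of half this angle, whatever the lens; pixels are square), "cx", "cy" (the principal point, pixels), "k1" (the pictures are not rectified: a ray, as slopes to the right and down, at radius r is drawn at 1 + k1 r^2 times it, then the intrinsics apply), "world_to_cam" (4x4, takes a point from world to camera coordinates); the wrist camera has in their place "hand_eye" (4x4, takes a point from camera to tool coordinates, whose origin is the TCP and whose axes are the flange's). Camera axes: x right, y down, z forward; pixel columns grow to the right and rows downward; lengths in m; the calibration is good to about 2 mm. A picture is of the moment at which its call begins: read the wrist's pose just before it.
- hand_in(): hands the job in; it is judged then, once.
The state is a dict: "time_s": time; "joints": joint angles; "joint_velocities": joint speeds; "joint_torque": joint torques, N m; "ee_pos": TCP position; "eef_rot": TCP orientation; "wrist_force": force on the tool from outside, world axes, zero at the start; "ft_torque": the same for the moment, N m; "finger_gap": finger opening in m; "finger_force": force on a finger pad.
Only numpy, scipy, OpenCV 4.12 (cv2) and the standard library are available. Lean on these libraries where they do the work, as an engineer would, in place of code of your own. Each camera call takes 0.05 s, during which the arm holds its last target. There are 200 camera calls.

## Task

Put the brass carriage clock back in its place: gently slide it, on its black plinth, along the shelf until the plinth stands square with its back touching the low wooden stop rail and centred left to right on the green leather inlay, the dial still to the front. Push with the fingertips or the outside of the fingers on the black plinth only; do not touch the clock itself, do not lift, tip or grasp anything, and leave everything else on the shelf as it lies.

Things in the scene. Friction and masses are not known exactly. Their poses are not given: they have to be found in the camera images.
- clock: Black wooden display plinth with the brass carriage clock fixed on it, loose, 0.8 to 0.9 kg together, friction on the shelf 0.45 to 0.75. Origin: centre of the plinth's underside; z up; its -x axis points to the dial's side (front, towards the robot). The plinth, where to push, is 130 mm (x) by 140 mm (y) with plain upright sides up to 22 mm, then a step 6 mm in, up to 26 mm.
- clock_case: The brass carriage clock on the middle of the plinth, not to be touched. Its brass foot is 68 mm (x) by 74 mm (y), so the plinth juts out 31 mm in front and behind and 33 mm left and right; glass case above it 62 by 68 mm; flat top 124 mm and handle 153 mm above the shelf. Origin: centre of its foot, 26 mm above the shelf, axes as the plinth's.
- clock_front (a point): Middle of the front side of the plinth, 65 mm in front of its centre (its -x), 10 mm above the shelf.
- rail: Low wooden stop rail screwed to the shelf: 20 mm deep (x), 460 mm long (y), 22 mm high. Origin: centre of its underside; -x points towards the robot; its front face, the stop, lies 10 mm from the origin on that side. It may stand a few degrees askew; the clock must be square to it.
- mark: Green leather inlay with a thin gilt border, flush with the shelf, 140 mm (x) by 160 mm (y), touching the rail's front face, left or right along it, axes as the rail's. Origin: on its left-right middle line, 40 mm in front of the rail's face. The plinth pushed home, its centre 65 mm in front of the rail's face, leaves 10 mm of leather on its left and right.
- watch_stand: Pewter pocket watch stand, loose, round base 72 mm across, 143 mm high, watch hoop 67 mm across at 76 to 143 mm height. It stands before the rail on the side where the leather is not. Origin: centre of the underside. Leave alone.
- enamel_dial: Small white enamel clock dial lying flat, 45 mm across, 4 mm thick, near the middle of the rail. Origin: centre of the underside. Leave alone.
- key_a: Steel winding key lying flat on the left of the shelf, 55 mm long (own x), 48 mm wide, 9 mm high; origin at the underside near the middle. Leave alone.
- key_b: Steel winding key like key_a, on the right of the shelf. Leave alone.
- loupe: Black watchmaker's loupe standing on the left, 38 mm across, 30 mm high. Origin: centre of the underside. Leave alone.
- wax_tin: Round tin of wax polish on the right, 79 mm across, 28 mm high. Origin: centre of the underside. Leave alone.
Not all that is in view belongs to the job. There is more than one size of the clock; the one meant has the size given above.

How it is judged:
By the outcome, as a careful person would: the job done as asked, in the order asked, and still so for the second after the job is handed in, with the robot touching nothing.
It also fails if it takes over 54 s, if anything falls off the work surface, if the arm or the gripper's body presses on something with over 40 N, if the wrist force passes 120 N, or if a joint passes its speed limit or range.

## Working session

There is one attempt and no reset: what is moved stays moved. The work goes in short steps, Python scripts to look and compute and a shell command to move; the robot and the scene stay as the last step left them, time stands still between calls to the robot, and variables do not carry over. Pictures are saved under pics/ and viewed, at most 11 in all, crops included, and the job is handed in when it is done.

```bash
ls; mkdir -p pics; cat > h.py <<'E'
import numpy as np, cv2
from plant import status, capture, hand_in
def save(n,im): cv2.imwrite('pics/'+n+'.png', cv2.cvtColor(im,cv2.COLOR_RGB2BGR))
def K(c):
    f=200/np.tan(np.radians(c['vertical_fov'])/2); return f
def w2c(c,st=None):
    if 'world_to_cam' in c: return np.array(c['world_to_cam'])
    T=np.eye(4);T[:3,:3]=st['eef_rot'];T[:3,3]=st['ee_pos']
    return np.linalg.inv(T@np.array(c['hand_eye']))
def slopes(c,uv):
    d=(np.atleast_2d(uv).astype(float)-[c['cx'],c['cy']])/K(c); s=d.copy()
    for _ in range(30): s=d/(1+c['k1']*(s**2).sum(1,keepdims=True))
    return s
def ray(c,uv,st=None):
    M=np.linalg.inv(w2c(c,st)); s=slopes(c,uv)
    return M[:3,3], np.c_[s,np.ones(len(s))]@M[:3,:3].T
def plane(c,uv,z,st=None):
    o,d=ray(c,uv,st); return o+d*((z-o[2])/d[:,2])[:,None]
def depth(c,st=None):
    v,u=np.mgrid[0:400,0:640]; s=slopes(c,np.c_[u.ravel(),v.ravel()]); z=c['range_z'].ravel()[:,None]
    M=np.linalg.inv(w2c(c,st)); P=np.c_[s*z,z]@M[:3,:3].T+M[:3,3]
    P[z[:,0]==0]=np.nan
    return P.reshape(400,640,3)
def proj(c,P,st=None):
    M=w2c(c,st); q=np.atleast_2d(P)@M[:3,:3].T+M[:3,3]; s=q[:,:2]/q[:,2:]
    return s*(1+c['k1']*(s**2).sum(1,keepdims=True))*K(c)+[c['cx'],c['cy']]
E
python3 - <<'E'
from h import *
for n in ['scene','top']:
    c=capture(n); save(n,c['frame']); np.savez('/tmp/'+n,**c)
    print(n,K(c),c['k1'],np.linalg.inv(c['world_to_cam'])[:3].round(3).tolist())
s=status.get_state();print(s['eef_rot'],s['ee_pos'],s['finger_gap'],s['time_s'])
E
```

```text
pics
scene 448.25139526615874 -0.01772737003741656 [[-0.797, 0.435, -0.418, 1.0], [0.603, 0.56, -0.568, 0.616], [-0.013, -0.705, -0.709, 0.791]]
top 500.61684203370396 0.019171872592851087 [[-0.015, -0.992, 0.128, 0.359], [-1.0, 0.018, 0.02, -0.012], [-0.022, -0.128, -0.992, 1.573]]
[[-9.00987099e-01  4.33845348e-01 -6.79221896e-04]
 [ 4.33845879e-01  9.00985915e-01 -1.46065603e-03]
 [-2.17294645e-05 -1.61070986e-03 -9.99998703e-01]] [0.27105175 0.56266924 0.23051806] 0.08545582850522156 0.1
```

View pics/scene.png

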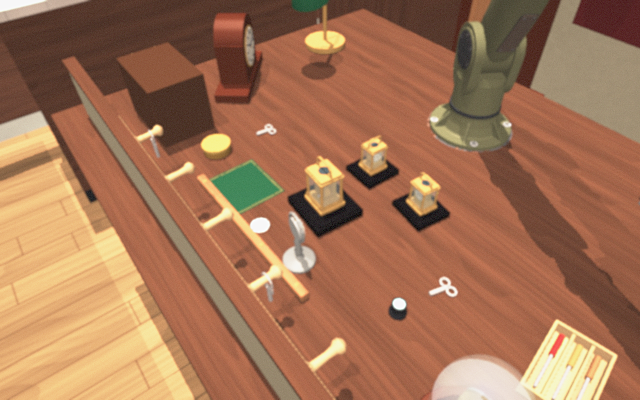

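View pics/top.png

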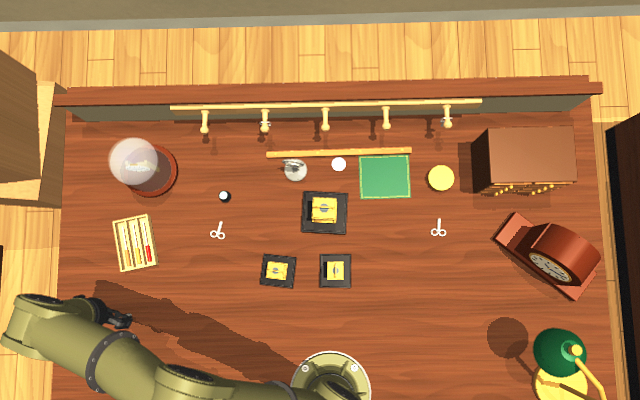

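The scene has three clocks: the top view shows a large one at (325,212) and two smaller ones at (278,271) and (335,271). The rail runs from (267,154) to (411,150), the green leather is at (385,176), the watch stand at (294,168), the enamel dial at (338,164) and the tin at (441,178). Next I'll measure sizes and poses.

```bash
cat > m.py <<'E'
from h import *
def rect(P):
    r=cv2.minAreaRect((P[:,:2]*1000).astype(np.float32)); return np.round(r[0],1),np.round(r[1],1),round(r[2],2)
def blob(m):
    n,l,s,_=cv2.connectedComponentsWithStats(m.astype(np.uint8)); return [(l==i) for i in range(1,n) if s[i,4]>150]
def cont(m):
    return max(cv2.findContours(m.astype(np.uint8),0,1)[0],key=len)[:,0,:]
E
python3 - <<'E'
from m import *
c=dict(np.load('/tmp/top.npz'));hsv=cv2.cvtColor(c['frame'],cv2.COLOR_RGB2HSV);D=depth(c)
dark=hsv[...,2]<60; dark[:180]=0;dark[292:]=0;dark[:,:240]=0;dark[:,370:]=0
for b in blob(dark):
    z=np.nanmedian(D[b][:,2]); print('dark',rect(plane(c,cv2.convexHull(cont(b))[:,0],0.024)),z, cont(b).mean(0))
g=(hsv[...,0]>50)&(hsv[...,0]<90)&(hsv[...,1]>100)&(np.arange(400)[:,None]<220)
for b in blob(g): print('green',rect(plane(c,cont(b),0)),np.nanmedian(D[b][:,2]))
r=(hsv[...,0]>10)&(hsv[...,0]<25)&(hsv[...,2]>180); r[:142]=0;r[162:]=0;r[:,:262]=0;r[:,416:]=0
for b in blob(r): print('rail',rect(plane(c,cont(b),.022)),np.nanmedian(D[b][:,2]),np.nanmax(D[b][:,2]))
print([np.round(plane(c,[p],z)[0],3) for p,z in [((294,177),0),((338,164),0),((441,178),.028),((223,196),.03),((438,228),0),((217,231),0)]])
x=cv2.resize(c['frame'][135:295,240:430],None,fx=4,fy=3.75,interpolation=2)
s=dict(np.load('/tmp/scene.npz'));y=cv2.resize(s['frame'][130:270,270:460],None,fx=4,fy=4,interpolation=2)
save('cropscene',y)
E
```

```text
green (array([ 661.1, -184.7]), array([125., 146.]), 0.23) 0.001214251808516087
rail (array([739.5, -41.6]), array([ 22.7, 459.5]), 0.74) 0.02164873626720909 0.033354271153634985
[array([0.664, 0.101, 0.   ]), array([ 0.704, -0.04 ,  0.   ]), array([ 0.647, -0.36 ,  0.028]), array([0.602, 0.322, 0.03 ]), array([ 0.493, -0.349,  0.   ]), array([0.496, 0.346, 0.   ])]
```

View pics/cropscene.png

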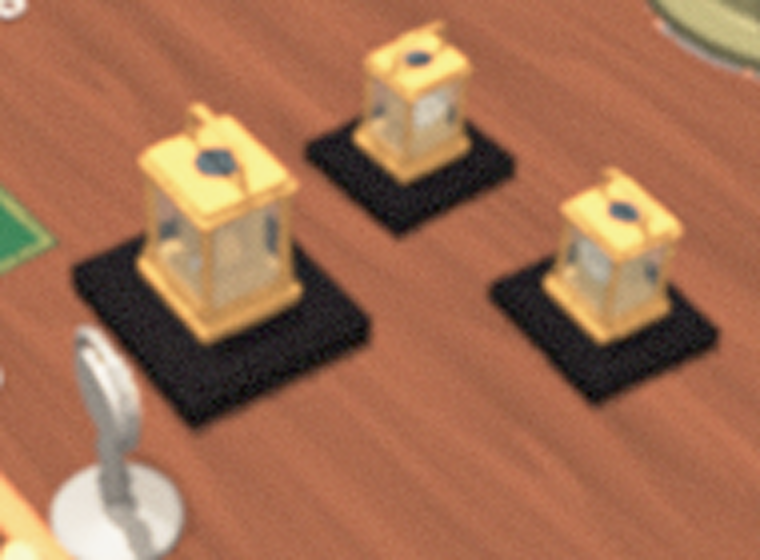

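The large clock is at crop (220,270), and the two small ones at (410,130) and (605,280) are clearly smaller. The dark mask found nothing, so I'll fix its threshold.

```bash
python3 - <<'E'
from m import *
for n,lim in [('top',(180,292,240,370)),('scene',(125,235,280,455))]:
    c=dict(np.load(f'/tmp/{n}.npz'));f=cv2.GaussianBlur(c['frame'],(3,3),0);D=depth(c)
    dark=(f.max(2)<75); print(f[200,308] if n=='top' else f[215,315])
    k=np.zeros((400,640),bool);k[lim[0]:lim[1],lim[2]:lim[3]]=1
    for b in blob(dark&k):
        h=cv2.convexHull(cont(b))[:,0]
        print(n,cont(b).mean(0).round(),[rect(plane(c,h,z)) for z in (.022,)],np.nanmedian(D[b][:,2]).round(4))
        q=(np.abs(D[...,2]-.022)<.008)&cv2.dilate(b.astype(np.uint8),np.ones((3,3))).astype(bool)
        print('   depth rect',rect(D[q]))
E
```

```text
[63 58 53]
top [271. 272.] [(array([369.3, 160. ]), array([84.5, 89. ]), 82.16)] 0.0191
   depth rect (array([369.1, 160.2]), array([90.8, 95.4]), 82.47)
[43 39 41]
scene [372. 173.] [(array([376.4,  -8.4]), array([100.3, 106.5]), 88.06)] 0.0159
   depth rect (array([366.9, -20.2]), array([ 97. , 105.1]), 87.97)
scene [325. 211.] [(array([553. ,  18.4]), array([148.7, 131.4]), 86.12)] 0.0229
   depth rect (array([548.3,   9.9]), array([141.6, 131.4]), 85.93)
scene [420. 212.] [(array([378.7, 164.9]), array([106.5,  98. ]), 83.38)] 0.0162
   depth rect (array([369.4, 156.2]), array([104.1,  97.1]), 82.65)
```

Depth confirms the large clock's plinth at about 141 × 131 mm, centred near (548, 10) mm and yawed about −4°. The small plinths are only about 100 mm. I'll push it left-to-right first (−y), then forward, using two open fingertips with the tool leaning away from the clock. Next is a helper to work out moves, plus the wrist camera geometry.

```bash
cat > g.py <<'E'
from m import *
from scipy.spatial.transform import Rotation as Ro
def target(push_deg,tilt):
    """tool -x horizontally along push direction, body leaning back by tilt"""
    a=np.radians(push_deg+180); h=np.array([np.cos(a),np.sin(a),0]); t=np.radians(tilt)
    z=-(np.cos(t)*np.array([0,0,1])+np.sin(t)*h); x=np.cos(t)*h-np.sin(t)*np.array([0,0,1])
    return np.c_[x,np.cross(z,x),z]
def rel(p,R,p0=None,R0=None):
    s=status.get_state(); p0=np.array(s['ee_pos']) if p0 is None else p0; R0=np.array(s['eef_rot']) if R0 is None else R0
    print('shift cm',(R0.T@(np.array(p)-p0)*100).round(2),'turn',(np.degrees(Ro.from_matrix(R0.T@R).as_rotvec())/6).round(3))
E
python3 - <<'E'
from g import *
s=status.get_state();c=capture('wrist');print(c['hand_eye'].round(3).tolist() if hasattr(c['hand_eye'],'round') else c['hand_eye'],K(c))
R=target(-90,0); R1=target(-89.3,15)
rel([.45,.30,.23],R); rel([.53,.17,.15],R1,np.array([.45,.30,.23]),R)
E
```

```text
[[-0.0, -0.951, -0.308, 0.079], [1.0, -0.0, -0.001, -0.0], [0.001, -0.308, 0.951, -0.144], [0.0, 0.0, 0.0, 1.0]] 276.5426695764267
shift cm [-27.52 -15.91   0.08] turn [-1.2000e-02  8.0000e-03  1.0715e+01]
shift cm [-13.   8.   8.] turn [-0.015 -2.5   -0.116]
```

```bash
python3 -m handwheel '[[[-27.5,-15.9,0],[0,0,10.7]],[[-27.5,-15.9,0],[0,0,10.7]],[[-27.5,-15.9,0],[0,0,10.7]],[[-27.5,-15.9,0],[0,0,10.7]],[[-27.5,-15.9,0],[0,0,10.7]],[[-27.5,-15.9,0],[0,0,10.7]],[[-27.5,-15.9,0],[0,0,10.7]],[[-27.5,-15.9,0],[0,0,10.7]],[[-27.5,-15.9,0],[0,0,10.7]],[[-27.5,-15.9,0],[0,0,10.7]]]' 1
python3 - <<'E'
from g import *
s=status.get_state();c=capture('wrist');save('w1',c['frame']);np.savez('/tmp/w1',s=[s],**c)
rel([.53,.17,.15],target(-89.3,15))
E
```

```text
time_s: 0.98
ee_pos: [0.451, 0.2985, 0.2312]
eef_rot: [[0.008, 1.0, 0.0], [1.0, -0.008, -0.001], [-0.001, 0.0, -1.0]]
wrist_force: [-1.5, 0.5, -0.5]
finger_gap: 0.0853
finger_force: 0.0
shift cm [-13.04   7.98   8.11] turn [-0.017 -2.499 -0.093]
```

View pics/w1.png

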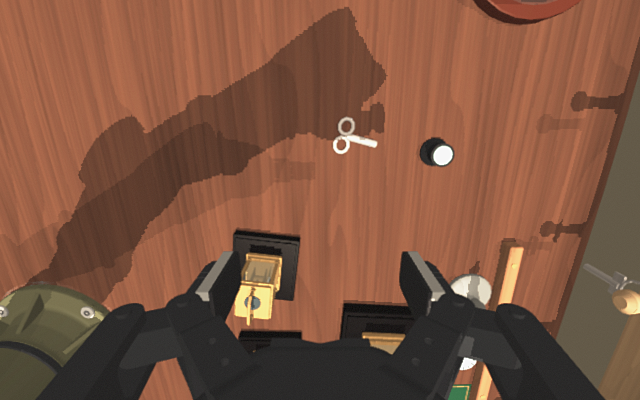

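The wrist view shows key_a at (352,135), the loupe at (440,153) and both fingers, with the clock mostly hidden behind the gripper, so the way down on the clock's left side is clear. I'll tilt the tool and descend there.

```bash
python3 -m handwheel '[[[-4,2.5,2],[0,-1.1,0]],[[-8,5,4],[0,-2.2,0]],[[-13,9.5,8],[0,-2.5,-0.1]],[[-13,9.5,8],[0,-2.5,-0.1]],[[-13,9.5,8],[0,-2.5,-0.1]],[[-13,9.5,8],[0,-2.5,-0.1]],[[-13,9.5,8],[0,-2.5,-0.1]]]'
python3 - <<'E'
from g import *
s=status.get_state();print(s['ee_pos'])
rel([.548,.13,-.002],target(-89.3,15))
E
```

```text
time_s: 1.62
ee_pos: [0.5446, 0.1715, 0.1506]
eef_rot: [[-0.015, 1.0, 0.0], [0.966, 0.015, -0.258], [-0.258, -0.004, -0.966]]
wrist_force: [-0.3, 1.2, -0.1]
finger_gap: 0.0853
finger_force: 0.0
[0.54456034 0.17152094 0.15060634]
shift cm [-0.07  0.34 15.82] turn [-0.028 -0.004  0.033]
```

```bash
python3 -m handwheel '[[[0,0.3,4],[0,0,0]],[[0,0.3,8],[0,0,0]],[[0,0.3,11],[0,0,0]],[[0,0.3,13.5],[0,0,0]],[[0,0.3,15],[0,0,0]],[[0,0.3,15.8],[0,0,0]],[[0,0.3,15.8],[0,0,0]],[[0,0.3,15.8],[0,0,0]]]'
python3 - <<'E'
from g import *
s=status.get_state();print(s['ee_pos'],s['wrist_force'])
c=capture('scene');np.savez('/tmp/s2',**c);w=capture('wrist');print(s['eef_rot'])
save('s2',np.hstack([cv2.resize(c['frame'][120:290,250:430],(480,453)),w['frame'][173:400:1,160:480][:, :].repeat(1,0) if 0 else cv2.resize(w['frame'][170:400,160:480],(320,453))]))
D=depth(w,s); m=np.zeros((400,640),bool); m[200:300,180:270]=1;m[200:300,390:460]=1
q=D[m];q=q[(q[:,2]>.004)];print(np.nanpercentile(q[:,2],[0,1,5,20]))
E
```

```text
time_s: 2.28
ee_pos: [0.5486, 0.1316, -0.0006]
eef_rot: [[-0.014, 1.0, 0.003], [0.966, 0.014, -0.257], [-0.258, -0.001, -0.966]]
wrist_force: [-0.1, 0.6, 0.0]
finger_gap: 0.0852
finger_force: 0.0
[ 0.54858762  0.13158908 -0.000602  ] [-0.08258159  0.62436191  0.03128892]
[[-1.40597948e-02  9.99897112e-01  2.84401375e-03]
 [ 9.66174780e-01  1.43179985e-02 -2.57490369e-01]
 [-2.57504597e-01 -8.72447401e-04 -9.66276680e-01]]
[0.01137973 0.01362117 0.01625059 0.02271836]
```

View pics/s2.png

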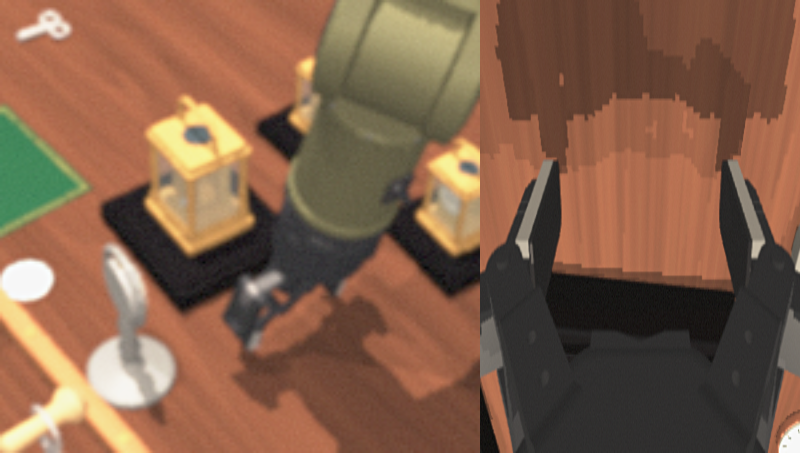

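The scene crop shows the fingers beside the plinth's left side with the watch stand clear; the wrist view shows the plinth edge at about (640,290). The lowest fingertip depth is about 10 mm, as expected. Now the approach to contact.

```bash
python3 -m handwheel '[[[-0.97,0,0.36],[0,0,0]],[[-1.93,0,0.62],[0,0,0]],[[-2.7,0,0.82],[0,0,0]],[[-3.3,0,0.98],[0,0,0]],[[-3.7,0,1.09],[0,0,0]],[[-4.1,0,1.2],[0,0,0]],[[-4.5,0,1.31],[0,0,0]],[[-4.9,0,1.41],[0,0,0]],[[-5.4,0,1.55],[0,0,0]],[[-5.8,0,1.65],[0,0,0]]]'
```

```text
time_s: 3.22
ee_pos: [0.5487, 0.0725, -0.0022]
eef_rot: [[-0.013, 1.0, 0.002], [0.967, 0.013, -0.255], [-0.255, -0.002, -0.967]]
wrist_force: [-3.9, 8.3, 5.1]
finger_gap: 0.0852
finger_force: 4.1
```

```bash
python3 -m handwheel '[[[-0.6,0,0.16],[0,0,0]],[[-1.35,0,0.36],[0,0,0]],[[-2.1,0,0.56],[0,0,0]],[[-2.9,0,0.78],[0,0,0]],[[-3.7,0,0.99],[0,0,0]],[[-4.5,0,1.2],[0,0,0]],[[-5.3,0,1.42],[0,0,0]],[[-6,0,1.61],[0,0,0]],[[-6.5,0,1.74],[0,0,0]],[[-6.8,0,1.82],[0,0,0]]]'
python3 -m handwheel '[[[-0.6,0,0.16],[0,0,0]],[[-1.35,0,0.36],[0,0,0]],[[-2.1,0,0.56],[0,0,0]],[[-2.9,0,0.78],[0,0,0]],[[-3.7,0,0.99],[0,0,0]],[[-4.5,0,1.2],[0,0,0]],[[-5.2,0,1.39],[0,0,0]],[[-5.7,0,1.52],[0,0,0]],[[-6,0,1.61],[0,0,0]],[[-6,0,1.61],[0,0,0]]]'
cat > look.py <<'E'
from g import *
import sys
def plinth(c,D,lim):
    f=cv2.GaussianBlur(c['frame'],(3,3),0);k=np.zeros((400,640),bool);k[lim[0]:lim[1],lim[2]:lim[3]]=1
    m=(np.abs(D[...,2]-.024)<.006)&(f.max(2)<85)&k
    m=cv2.morphologyEx(m.astype(np.uint8),cv2.MORPH_OPEN,np.ones((3,3))); b=max(blob(m),key=np.sum)
    return rect(D[b]), np.c_[np.where(b)].mean(0).round()
E
python3 - <<'E'
from look import *
c=capture('scene');D=depth(c);save('s3',c['frame']);np.savez('/tmp/s3',**c)
print(plinth(c,D,(100,260,200,380)))
t=capture('top');print(plinth(t,depth(t),(150,260,300,420)))
np.savez('/tmp/t3',**t)
E
```

```text
time_s: 4.05
ee_pos: [0.5506, 0.0005, -0.0023]
eef_rot: [[-0.013, 1.0, 0.003], [0.966, 0.013, -0.257], [-0.257, -0.0, -0.967]]
wrist_force: [1.0, 6.1, 1.1]
finger_gap: 0.0851
finger_force: 3.1
time_s: 4.88
ee_pos: [0.5512, -0.0623, -0.0023]
eef_rot: [[-0.012, 1.0, 0.003], [0.966, 0.013, -0.258], [-0.258, -0.001, -0.966]]
wrist_force: [-0.5, 2.9, 0.5]
finger_gap: 0.0851
finger_force: 1.4
((array([ 608.3, -136.5]), array([137.7,  40.7]), 83.42), array([179., 269.]))Traceback (most recent call last):
  File "<stdin>", line 4, in <module>
  File "look.py", line 6, in plinth
    m=cv2.morphologyEx(m.astype(np.uint8),cv2.MORPH_OPEN,np.ones((3,3))); b=max(blob(m),key=np.sum)
                                                                            ~~~^^^^^^^^^^^^^^^^^^^^
ValueError: max() iterable argument is empty
```

View pics/s3.png

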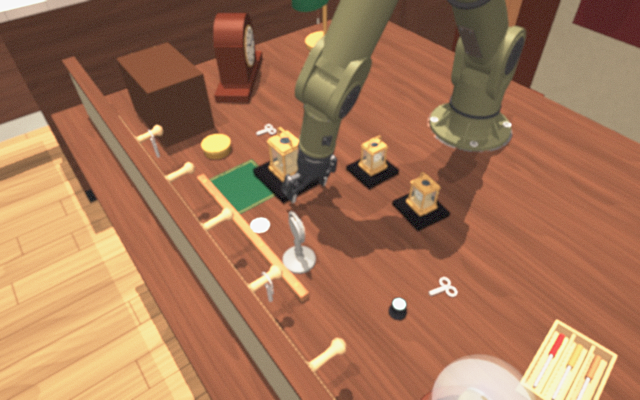

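The picture shows the plinth at (290,175) starting onto the leather's front edge, with everything else in place. Before finishing the sideways push I'll refine the leather and rail from the first images.

```bash
python3 - <<'E'
from look import *
for n in ['top','scene']:
    c=dict(np.load(f'/tmp/{n}.npz'));hsv=cv2.cvtColor(c['frame'],cv2.COLOR_RGB2HSV)
    g=(hsv[...,0]>50)&(hsv[...,0]<90)&(hsv[...,1]>100);g[:140]=0;g[220:]=0
    if n=='scene': g[:,:200]=0;g[:,290:]=0
    b=max(blob(g),key=np.sum);P=plane(c,cont(b),0);print(n,'green',rect(P),np.nanmedian(depth(c)[b][:,2]).round(4))
    D=depth(c);r=(hsv[...,0]>10)&(hsv[...,0]<25)&(hsv[...,2]>150)&(hsv[...,1]>80)&(abs(D[...,0]-.735)<.03)&(abs(D[...,1]+.04)<.25)&(abs(D[...,2]-.022)<.01)
    bs=blob(r);b=np.any(bs,0);print('rail',rect(plane(c,np.argwhere(b)[:,::-1],.022)),rect(D[b]))
    q=D[b];k=abs(q[:,2]-.022)<.004;p=np.polyfit(q[k,1],q[k,0],1);print('yaw',-np.degrees(np.arctan(p[0])),p)
E
```

```text
top green (array([ 661.1, -184.7]), array([125., 146.]), 0.23) 0.0012
rail (array([737.8, -41.6]), array([ 19.7, 459.6]), 0.74) (array([738. , -41.5]), array([ 21.8, 461. ]), 0.67)
yaw 0.8263750879380294 [-0.01442397  0.73673419]
scene green (array([ 658.3, -184.3]), array([117.5, 136.8]), 0.58) -0.001
rail (array([740.2, -34.1]), array([ 23. , 459.6]), 0.44) (array([738.1, -39.9]), array([ 22.3, 462.4]), 0.56)
yaw 0.5014334580819297 [-0.00875189  0.73763087]
```

```bash
python3 -m handwheel '[[[-0.4,0,0.11],[0,0,0]],[[-0.9,0,0.24],[0,0,0]],[[-1.5,0,0.4],[0,0,0]],[[-2.1,0,0.56],[0,0,0]],[[-2.7,0,0.72],[0,0,0]],[[-3.3,0,0.88],[0,0,0]],[[-3.7,0,0.99],[0,0,0]],[[-3.95,0,1.06],[0,0,0]],[[-4.1,0,1.1],[0,0,0]],[[-4.1,0,1.1],[0,0,0]]]'
python3 -m handwheel '[[[0.5,0,-0.13],[0,0,0]],[[2,0,-0.6],[0,0,0]],[[5,0,-1.6],[0,0,0]],[[7,0,-5],[0,0,0]],[[7,0,-9],[0,0,0]],[[7,0,-13],[0,0,0]],[[7,0,-16],[0,0,0]],[[7,0,-16],[0,0,0]]]'
python3 - <<'E'
from look import *
c=capture('scene');D=depth(c);np.savez('/tmp/s4',**c)
t=capture('top');np.savez('/tmp/t4',**t)
s=status.get_state();print(s['ee_pos'])
for c in (c,t):
  try: print(plinth(c,depth(c),(100,260,200,420)))
  except Exception as e: print(e)
save('st4',np.vstack([c['frame'][130:280,200:460] if 0 else t['frame'][120:300,240:500]]+[dict(np.load('/tmp/s4.npz'))['frame'][110:270,180:440]]).repeat(1,0))
rel([.40,-.1825,.16],target(0.65,15))
E
```

```text
time_s: 5.82
ee_pos: [0.5514, -0.1044, -0.0024]
eef_rot: [[-0.013, 1.0, 0.002], [0.966, 0.013, -0.258], [-0.258, -0.001, -0.966]]
wrist_force: [0.8, 5.4, 2.3]
finger_gap: 0.0856
finger_force: 2.5
time_s: 6.48
ee_pos: [0.5529, 0.0055, 0.1398]
eef_rot: [[-0.011, 1.0, 0.01], [0.966, 0.014, -0.257], [-0.257, 0.007, -0.966]]
wrist_force: [0.9, -0.2, -0.5]
finger_gap: 0.0855
finger_force: 0.0
[0.55048429 0.00361433 0.13531892]
((array([ 571.7, -175.7]), array([ 99.2, 136.3]), 0.89), array([173., 272.]))
max() iterable argument is empty
shift cm [-18.44 -15.27   2.37] turn [-3.8750e+00  7.0000e-03 -1.4485e+01]
```

View pics/st4.png

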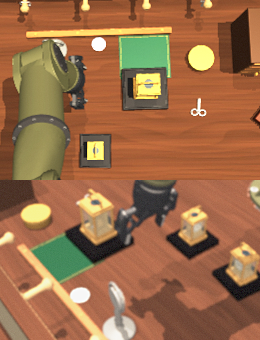

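The top crop shows the plinth at (145,88) square below the leather at (145,52), and nothing else has moved. I'll raise the tool and swing it round to the front.

```bash
python3 -m handwheel '[[[-1,0,-3.8],[0,0,0]],[[-2,0,-7.6],[0,0,0]],[[-3,0,-11],[0,0,0]],[[-3,0,-11],[0,0,0]]]'
python3 - <<'E'
from look import *
print(status.get_state()['joints'])
rel([.43,-.185,.24],target(0.65,15))
E
```

```text
time_s: 6.92
ee_pos: [0.5525, 0.0018, 0.2533]
eef_rot: [[-0.008, 1.0, 0.008], [0.966, 0.01, -0.259], [-0.259, 0.006, -0.966]]
wrist_force: [0.8, -0.1, 0.6]
finger_gap: 0.0855
finger_force: 0.0
[-19.09112198  22.5954304    9.99639169  95.64783963  12.22170214
  64.67931128 -14.75170716]
shift cm [-17.6  -12.44   6.02] turn [ -3.842   0.045 -14.514]
```

```bash
python3 -m handwheel '[[[-3,-3,0],[-0.3,0,-1.1]],[[-6,-6,1],[-0.6,0,-2.2]],[[-9,-9,2],[-0.9,0,-3.3]],[[-12,-11,4],[-1.2,0,-4.4]],[[-15,-12,5],[-1.5,0,-5.5]],[[-17.6,-12.4,6],[-1.8,0,-6.6]],[[-17.6,-12.4,6],[-2.1,0,-7.7]],[[-17.6,-12.4,6],[-2.4,0,-8.8]],[[-17.6,-12.4,6],[-2.7,0,-9.9]],[[-17.6,-12.4,6],[-2.9,0,-11]]]'
python3 - <<'E'
from look import *
print(status.get_state()['joints'])
rel([.43,-.185,.24],target(0.65,15))
E
```

```text
time_s: 7.75
ee_pos: [0.4266, -0.1847, 0.2342]
eef_rot: [[-0.879, 0.419, 0.229], [0.404, 0.908, -0.109], [-0.254, -0.003, -0.967]]
wrist_force: [-0.8, -0.4, -0.4]
finger_gap: 0.0857
finger_force: 0.0
[ 15.33856982   7.19225996   4.38946486 120.95781287   1.48304633
  37.24849301  83.82761899]
shift cm [-0.46  0.12 -0.48] turn [-1.109 -0.055 -4.085]
```

```bash
python3 -m handwheel '[[[-0.4,0.1,-0.4],[-0.28,0,-1.1]],[[-0.4,0.1,-0.4],[-0.56,0,-2.2]],[[-0.4,0.1,-0.4],[-0.85,-0.05,-3.3]],[[-0.4,0.1,-0.4],[-1.1,-0.05,-4.1]],[[-0.4,0.1,-0.4],[-1.1,-0.05,-4.1]],[[-0.4,0.1,-0.4],[-1.1,-0.05,-4.1]]]'
python3 - <<'E'
from look import *
c=capture('scene');np.savez('/tmp/s5',**c)
t=capture('top');np.savez('/tmp/t5',**t)
print(plinth(c,depth(c),(100,260,200,420)))
for c in (c,t):
  D=depth(c); hsv=cv2.cvtColor(c['frame'],cv2.COLOR_RGB2HSV)
  g=(hsv[...,0]>50)&(hsv[...,0]<90)&(hsv[...,1]>100)&(abs(D[...,0]-.66)<.09)&(abs(D[...,1]+.185)<.1)
  b=max(blob(g),key=np.sum);print('green',rect(plane(c,cont(b),0)))
  f=cv2.GaussianBlur(c['frame'],(3,3),0);m=(f.max(2)<85)&(abs(D[...,0]-.55)<.1)&(abs(D[...,1]+.185)<.1)
  b=max(blob(m),key=np.sum);P=D[b];k=abs(P[:,2]-.024)<.008;print('plinth',rect(P[k]),k.sum(), rect(plane(c,cont(b),.024)))
save('st5',np.hstack([cv2.resize(t['frame'][130:260,300:430],(400,400)),cv2.resize(dict(np.load('/tmp/s5.npz'))['frame'][110:270,180:340],(400,400))]))
rel([.44,-.185,-.002],target(0.65,15))
E
```

```text
time_s: 8.25
ee_pos: [0.4303, -0.185, 0.2394]
eef_rot: [[-0.966, -0.003, 0.258], [-0.003, 1.0, 0.0], [-0.258, -0.0, -0.966]]
wrist_force: [-0.2, 0.7, -0.4]
finger_gap: 0.0856
finger_force: 0.0
((array([ 556.7, -175. ]), array([128.7, 135.2]), 0.82), array([171., 277.]))
green (array([ 665.9, -183.9]), array([102.6, 137.7]), 0.72)
plinth (array([ 556.3, -174.7]), array([130.4, 135.5]), 0.6) 922 (array([ 563. , -164.9]), array([134.6, 154.3]), 1.42)
green (array([ 664.4, -185.6]), array([145.7, 119.7]), 88.54)Traceback (most recent call last):
  File "<stdin>", line 10, in <module>
ValueError: max() iterable argument is empty
```

```bash
python3 - <<'E'
from look import *
t=dict(np.load('/tmp/t5.npz'));c=t
f=cv2.GaussianBlur(c['frame'],(3,3),0);D=depth(c)
m=(f.max(2).astype(int)<105)&(f.max(2).astype(int)-f.min(2)<45);m[:185]=0;m[250:]=0;m[:,340:][:,100:]=0;m[:,:340]=0
b=max(blob(m),key=np.sum);P=plane(c,cont(b),.022);print(rect(P),b.sum(),np.nanmedian(D[b],0), cont(b).min(0),cont(b).max(0))
for r in (192,196,200,205,210,215,220,225,230):
    x=np.where(b[r])[0]
    if len(x): print(r,x.min(),x.max(),plane(c,[[x.min()-.5,r],[x.max()+.5,r]],.022)[:,:2].round(4).tolist())
save('st5',np.hstack([cv2.resize(t['frame'][130:260,300:430],(400,400)),cv2.resize(dict(np.load('/tmp/s5.npz'))['frame'][110:270,180:340],(400,400))]))
rel([.44,-.185,-.002],target(0.65,15))
E
```

```text
(array([ 555.9, -178.7]), array([128., 143.]), 0.89) 906 [ 0.55213346 -0.14719338  0.02575551] [360 188] [407 229]
192 361 405 [[0.6084, -0.1084], [0.6058, -0.2487]]
196 360 405 [[0.5958, -0.105], [0.5931, -0.2483]]
200 362 405 [[0.5831, -0.1109], [0.5805, -0.2478]]
205 362 406 [[0.5673, -0.1105], [0.5647, -0.2503]]
210 362 406 [[0.5516, -0.1101], [0.5491, -0.2497]]
215 363 372 [[0.5358, -0.1128], [0.5353, -0.1438]]
220 363 397 [[0.5202, -0.1124], [0.5183, -0.2208]]
225 363 407 [[0.5046, -0.112], [0.5022, -0.2511]]
shift cm [ 5.39 -0.06 23.6 ] turn [-0.022  0.005 -0.049]
```

View pics/st5.png

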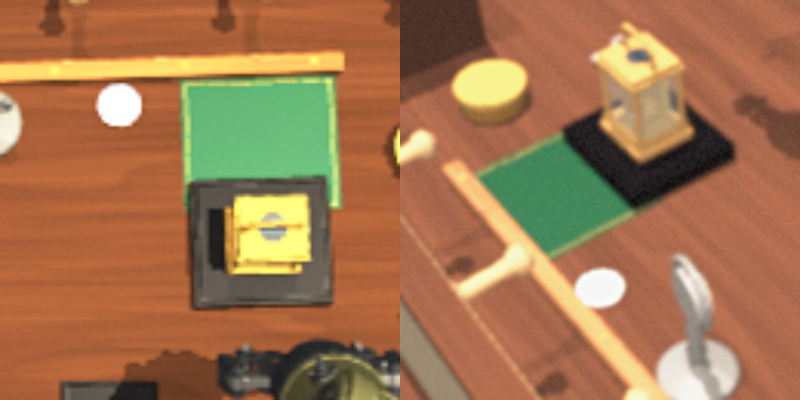

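The top crop shows the plinth square but about 5 mm too far left of the leather's midline: 7 px of leather shows on its left and 12 px on its right, before allowing for parallax. I'll descend in front and take up the 5 mm with a slightly slanted push, keeping the finger line square to the rail.

```bash
python3 -m handwheel '[[[0.8,0.1,3.5],[0,0,0]],[[1.7,0.2,7.5],[0,0,0]],[[2.6,0.4,11.5],[0,0,0]],[[3.5,0.4,15.5],[0,0,0]],[[4.3,0.4,19],[0,0,0]],[[4.9,0.4,21.5],[0,0,0]],[[5.2,0.4,23],[0,0,0]],[[5.4,0.4,23.6],[0,0,0]],[[5.4,0.4,23.6],[0,0,0]]]'
python3 - <<'E'
from look import *
R=target(0.65,15);s=status.get_state();p=np.array(s['ee_pos'])
for x,y in [(.48,-.180),(.51,-.1815),(.58,-.1848)]: rel([x,y,-.002],R)
E
```

```text
time_s: 9.1
ee_pos: [0.4541, -0.1862, 0.0203]
eef_rot: [[-0.975, -0.006, 0.221], [-0.002, 1.0, 0.018], [-0.221, 0.017, -0.975]]
wrist_force: [0.2, 0.1, 0.6]
finger_gap: 0.0853
finger_force: 0.0
shift cm [-2.03  0.57  2.76] turn [ 0.143 -0.368 -0.087]
shift cm [-4.95  0.4   3.42] turn [ 0.143 -0.368 -0.087]
shift cm [-11.78   0.03   4.96] turn [ 0.143 -0.368 -0.087]
```

```bash
python3 -m handwheel '[[[0,0,0],[0,0,0]],[[0,0,0],[0,0,0]]]'
python3 - <<'E'
from look import *
s=status.get_state();print(np.round(s['joints'],1));rel([.46,-.18,-.002],target(0.65,15))
E
```

```text
time_s: 9.27
ee_pos: [0.4532, -0.1862, 0.0232]
eef_rot: [[-0.974, -0.013, 0.225], [-0.01, 1.0, 0.017], [-0.225, 0.015, -0.974]]
wrist_force: [0.5, 0.1, 0.5]
finger_gap: 0.0852
finger_force: 0.0
[ 21.8  31.6   3.2 130.7 -51.6  10.1 165.3]
shift cm [-0.1   0.57  2.62] turn [ 0.139 -0.335 -0.017]
```

The arm ran into joint limits (J6 and J7) with a 15° lean this close to the base. I'll go back up, reduce the lean to 6° (body clearance is still enough) and descend again.

```bash
python3 -m handwheel '[[[-0.5,0,-2],[0,0,0]],[[-1,0,-5],[0,0.3,0]],[[-2,0.3,-9],[0,0.7,0]],[[-3,0.5,-13],[0.1,1.1,0]],[[-3.2,0.6,-16],[0.1,1.1,0]],[[-3.2,0.6,-16],[0.1,1.1,0]],[[-3.2,0.6,-16],[0.1,1.1,0]],[[-3.2,0.6,-16],[0.1,1.1,0]]]'
python3 - <<'E'
from look import *
s=status.get_state();print(np.round(s['joints'],1));rel([.455,-.18,-.004],target(0.65,6))
E
```

```text
time_s: 9.93
ee_pos: [0.448, -0.1826, 0.1864]
eef_rot: [[-0.994, -0.01, 0.112], [-0.009, 1.0, 0.006], [-0.112, 0.005, -0.994]]
wrist_force: [0.1, 0.9, -0.1]
finger_gap: 0.0853
finger_force: 0.0
[ -7.8  20.1  39.5 115.9 -23.   45.1 135.8]
shift cm [ 1.44  0.15 19.  ] turn [ 0.05   0.076 -0.019]
```

```bash
python3 -m handwheel '[[[0.2,0.1,3],[0,0.05,0]],[[0.4,0.1,6],[0,0.05,0]],[[0.7,0.1,9],[0,0.05,0]],[[0.9,0.15,12],[0,0.05,0]],[[1.1,0.15,15],[0,0.05,0]],[[1.2,0.15,17],[0,0.05,0]],[[1.3,0.15,18.3],[0,0.05,0]],[[1.4,0.15,19],[0,0.05,0]],[[1.4,0.15,19],[0,0.05,0]]]'
python3 - <<'E'
from look import *
s=status.get_state();print(np.round(s['joints'],1));R=target(0.65,6)
for x,y in [(.455,-.18),(.48,-.1805),(.52,-.182),(.59,-.185)]: rel([x,y,-.004],R)
E
```

```text
time_s: 10.68
ee_pos: [0.4539, -0.1807, -0.0062]
eef_rot: [[-0.995, -0.007, 0.102], [-0.007, 1.0, 0.007], [-0.102, 0.007, -0.995]]
wrist_force: [0.4, 0.0, 0.4]
finger_gap: 0.0851
finger_force: 0.0
[  9.6  36.9  16.6 126.4 -45.6  17.6 156.6]
shift cm [-0.13  0.07 -0.21] turn [ 0.059 -0.021 -0.044]
shift cm [-2.62 -0.    0.05] turn [ 0.059 -0.021 -0.044]
shift cm [-6.6  -0.18  0.46] turn [ 0.059 -0.021 -0.044]
shift cm [-13.56  -0.53   1.17] turn [ 0.059 -0.021 -0.044]
```

```bash
python3 -m handwheel '[[[-0.8,0.05,-0.1],[0,0,-0.04]],[[-1.6,0.05,-0.05],[0,0,-0.04]],[[-2.2,0.05,0],[0,0,-0.04]],[[-2.6,0,0.05],[0,0,-0.04]],[[-3.0,0,0.1],[0,0,-0.04]],[[-3.4,-0.02,0.14],[0,0,-0.04]],[[-3.8,-0.04,0.18],[0,0,-0.04]],[[-4.3,-0.07,0.23],[0,0,-0.04]],[[-4.8,-0.1,0.28],[0,0,-0.04]],[[-5.3,-0.12,0.33],[0,0,-0.04]]]'
python3 - <<'E'
from look import *
s=status.get_state();print(np.round(s['joints'],1));R=target(0.65,6)
for x,y in [(.55,-.183),(.583,-.185),(.59,-.185)]: rel([x,y,-.004],R)
E
```

```text
time_s: 11.52
ee_pos: [0.5065, -0.1809, -0.0018]
eef_rot: [[-0.995, -0.013, 0.102], [-0.012, 1.0, 0.007], [-0.102, 0.006, -0.995]]
wrist_force: [-9.1, 0.4, 5.6]
finger_gap: 0.0856
finger_force: 4.9
[  4.3  39.3  21.9 119.1 -42.8  24.1 151.1]
shift cm [-4.31 -0.27  0.67] turn [ 0.056 -0.023  0.008]
shift cm [-7.59 -0.51  1.  ] turn [ 0.056 -0.023  0.008]
shift cm [-8.28 -0.52  1.07] turn [ 0.056 -0.023  0.008]
```

```bash
python3 -m handwheel '[[[-0.5,-0.03,0.06],[0,0,0]],[[-1.2,-0.08,0.15],[0,0,0]],[[-1.9,-0.13,0.25],[0,0,0]],[[-2.7,-0.18,0.35],[0,0,0]],[[-3.5,-0.23,0.45],[0,0,0]],[[-4.3,-0.28,0.55],[0,0,0]],[[-5.1,-0.35,0.65],[0,0,0]],[[-5.8,-0.4,0.72],[0,0,0]],[[-6.2,-0.42,0.78],[0,0,0]],[[-6.4,-0.43,0.8],[0,0,0]]]'
python3 - <<'E'
from look import *
c=capture('scene');t=capture('top');D=depth(c)
f=cv2.GaussianBlur(c['frame'],(3,3),0);m=(f.max(2)<85)&(abs(D[...,0]-.64)<.1)&(abs(D[...,1]+.185)<.1)
b=max(blob(m),key=np.sum);P=D[b];k=abs(P[:,2]-.024)<.008;print('plinth',rect(P[k]))
s=status.get_state();R=target(0.65,6)
for x,y in [(.583,-.185),(.59,-.185)]: rel([x,y,-.004],R)
save('st6',np.hstack([cv2.resize(t['frame'][130:230,310:430],(480,400)),cv2.resize(c['frame'][110:270,180:340],(320,400))]))
E
```

```text
time_s: 12.35
ee_pos: [0.5715, -0.1845, -0.0028]
eef_rot: [[-0.995, -0.013, 0.102], [-0.013, 1.0, 0.006], [-0.102, 0.005, -0.995]]
wrist_force: [-12.1, 0.2, 9.7]
finger_gap: 0.0852
finger_force: 6.0
plinth (array([ 637.6, -179.3]), array([139.5, 148.6]), 88.78)
shift cm [-1.12 -0.06  0.24] turn [ 0.05  -0.017  0.015]
shift cm [-1.81 -0.07  0.31] turn [ 0.05  -0.017  0.015]
```

View pics/st6.png

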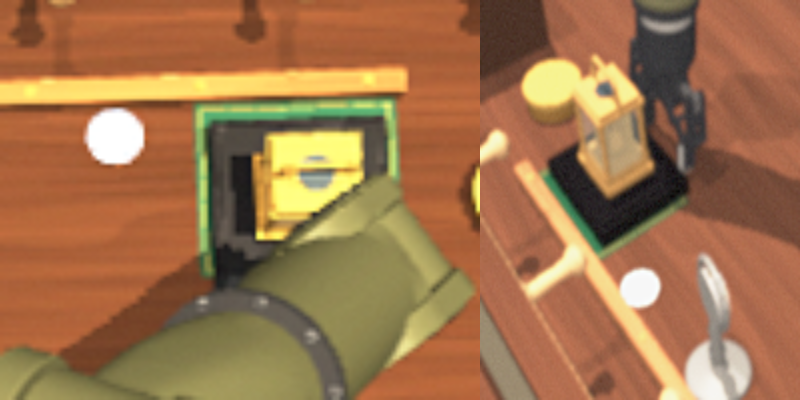

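The plinth is square, its side margins are nearly equal (14 and 11 px, about even after parallax), and about 18 mm remains to the rail. Nothing else has moved. I'll creep it home.

```bash
python3 -m handwheel '[[[-0.3,-0.02,0.03],[0,0,0]],[[-0.6,-0.05,0.07],[0,0,0]],[[-0.9,-0.08,0.1],[0,0,0]],[[-1.15,-0.1,0.12],[0,0,0]],[[-1.35,-0.12,0.14],[0,0,0]],[[-1.5,-0.12,0.16],[0,0,0]],[[-1.6,-0.12,0.17],[0,0,0]],[[-1.7,-0.12,0.18],[0,0,0]]]'
python3 -m handwheel '[[[-0.06,0,0],[0,0,0]],[[-0.12,0,0],[0,0,0]],[[-0.18,0,0],[0,0,0]]]'
```

```text
time_s: 13.12
ee_pos: [0.5878, -0.1855, -0.0028]
eef_rot: [[-0.995, -0.013, 0.101], [-0.012, 1.0, 0.007], [-0.101, 0.005, -0.995]]
wrist_force: [-11.0, 0.6, 9.0]
finger_gap: 0.0854
finger_force: 5.6
time_s: 13.37
ee_pos: [0.5899, -0.1855, -0.0027]
eef_rot: [[-0.995, -0.013, 0.102], [-0.012, 1.0, 0.006], [-0.102, 0.005, -0.995]]
wrist_force: [-11.8, 0.0, 6.7]
finger_gap: 0.0856
finger_force: 5.8
```

```bash
python3 -m handwheel '[[[-0.06,0,0],[0,0,0]],[[-0.12,0,0],[0,0,0]],[[-0.18,0,0],[0,0,0]]]'
```

```text
time_s: 13.62
ee_pos: [0.5899, -0.1855, -0.0028]
eef_rot: [[-0.995, -0.013, 0.099], [-0.012, 1.0, 0.007], [-0.099, 0.006, -0.995]]
wrist_force: [-16.6, 0.5, 10.7]
finger_gap: 0.0852
finger_force: 8.1
```

```bash
python3 -m handwheel '[[[-0.08,0,0],[0,0,0]],[[-0.16,0,0],[0,0,0]],[[-0.24,0,0],[0,0,0]],[[-0.24,0,0],[0,0,0]]]'
```

```text
time_s: 13.95
ee_pos: [0.5899, -0.1855, -0.0029]
eef_rot: [[-0.995, -0.012, 0.095], [-0.011, 1.0, 0.008], [-0.096, 0.007, -0.995]]
wrist_force: [-21.1, 0.4, 13.5]
finger_gap: 0.0856
finger_force: 10.7
```

The tool has stopped at x = 0.5899 while the force climbed to 21 N, so the plinth is against the rail. I'll retreat straight back and up, then check.

```bash
python3 -m handwheel '[[[0.5,0,-0.05],[0,0,0]],[[1.5,0,-0.15],[0,0,0]],[[3,0,-0.3],[0,0,0]],[[5,0,-0.5],[0,0,0]],[[7,0,-1],[0,0,0]],[[8,0,-4],[0,0,0]],[[8,0,-8],[0,0,0]],[[8,0,-12],[0,0,0]],[[8,0,-16],[0,0,0]],[[8,0,-20],[0,0,0]]]'
python3 -m handwheel '[[[0,0,-3],[0,0,0]],[[3,0,-6],[0,0,0]],[[5,2,-8],[0,0,0]],[[5,2,-8],[0,0,0]]]'
cat > fin.py <<'E'
from look import *
c=capture('scene');t=capture('top');D=depth(c);np.savez('/tmp/sf',**c);np.savez('/tmp/tf',**t)
f=cv2.GaussianBlur(c['frame'],(3,3),0);m=(f.max(2)<85)&(abs(D[...,0]-.66)<.1)&(abs(D[...,1]+.185)<.1)
b=max(blob(m),key=np.sum);P=D[b];k=abs(P[:,2]-.024)<.008;print('plinth scene',rect(P[k]))
f=cv2.GaussianBlur(t['frame'],(3,3),0).astype(int);m=(f.max(2)<105)&(f.max(2)-f.min(2)<45);T=depth(t);m&=(abs(T[...,0]-.66)<.1)&(abs(T[...,1]+.185)<.1)
b=max(blob(m),key=np.sum);print('plinth top',rect(plane(t,cont(b),.022)))
hsv=cv2.cvtColor(t['frame'],cv2.COLOR_RGB2HSV)
g=(hsv[...,0]>30)&(hsv[...,0]<90)&(hsv[...,1]>90)
for r in (172,178,184,190):
    x=np.where(b[r])[0]; xs=np.where(g[r,345:425])[0]+345
    print(r,'plinth y',plane(t,[[x.min()-.5,r],[x.max()+.5,r]],.022)[:,1].round(4),'leather y',plane(t,[[xs.min()-.5,r],[xs.max()+.5,r]],0)[:,1].round(4))
save('fin',np.hstack([cv2.resize(t['frame'][130:230,320:440],(480,400),interpolation=2),cv2.resize(c['frame'][110:270,180:340],(320,400))]))
E
python3 fin.py
```

```text
time_s: 14.78
ee_pos: [0.4956, -0.1879, 0.1905]
eef_rot: [[-0.994, -0.013, 0.107], [-0.013, 1.0, 0.005], [-0.107, 0.003, -0.994]]
wrist_force: [1.2, 0.1, -0.4]
finger_gap: 0.0857
finger_force: 0.0
time_s: 15.12
ee_pos: [0.4351, -0.1681, 0.2659]
eef_rot: [[-0.994, -0.012, 0.111], [-0.012, 1.0, 0.008], [-0.111, 0.006, -0.994]]
wrist_force: [-0.4, -0.4, -0.2]
finger_gap: 0.0853
finger_force: 0.0
plinth scene (array([ 663.2, -181.9]), array([124. , 139.5]), 0.25)
plinth top (array([ 662.8, -186.1]), array([129.5, 145.4]), 0.82)
172 plinth y [-0.1132 -0.251 ] leather y [-0.1083 -0.2671]
178 plinth y [-0.1127 -0.2503] leather y [-0.1078 -0.2632]
184 plinth y [-0.1153 -0.2559] leather y [-0.1073 -0.2657]
190 plinth y [-0.1148 -0.2521] leather y [-0.1068 -0.2649]
```

View pics/fin.png

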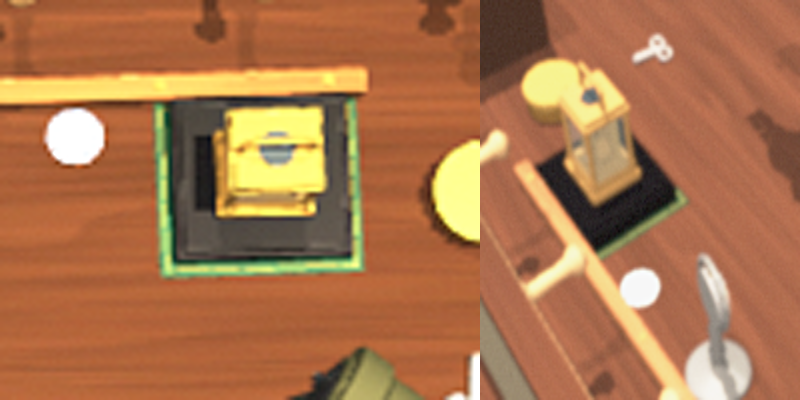

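The top crop shows the plinth flush with the rail and leather showing on the left, right and front, but the 3 mm pixels leave the centring uncertain to 2–3 mm. I'll take one closer wrist look from above.

```bash
python3 -c "
from look import *
rel([.63,-.185,.27],target(0.65,0))"
```

```text
shift cm [-19.13  -1.97   1.48] turn [0.048 1.053 0.035]
```

```bash
python3 -m handwheel '[[[-3,-0.3,0.2],[0,0.3,0]],[[-6,-0.6,0.4],[0,0.6,0]],[[-9.5,-1,0.7],[0,1.05,0]],[[-13,-1.4,1],[0,1.05,0]],[[-16,-1.7,1.3],[0,1.05,0]],[[-19.1,-2,1.5],[0,1.05,0]],[[-19.1,-2,1.5],[0,1.05,0]],[[-19.1,-2,1.5],[0,1.05,0]],[[-19.1,-2,1.5],[0,1.05,0]]]'
python3 - <<'E'
from look import *
s=status.get_state();c=capture('wrist');np.savez('/tmp/wf',**c);np.save('/tmp/wfs',[s],allow_pickle=True)
save('wf',c['frame']);print(s['ee_pos'])
print(proj(c,[[.59,-.105,0],[.59,-.265,0],[.6,-.115,.022],[.6,-.255,.022]],s).round())
E
```

```text
time_s: 15.97
ee_pos: [0.6289, -0.1872, 0.2659]
eef_rot: [[-1.0, -0.012, -0.006], [-0.013, 1.0, 0.004], [0.006, 0.004, -1.0]]
wrist_force: [0.3, 0.7, 0.2]
finger_gap: 0.0854
finger_force: 0.0
[ 0.62887811 -0.18717762  0.26592552]
[[376. 141.]
 [266. 140.]
 [371. 150.]
 [271. 149.]]
```

View pics/wf.png

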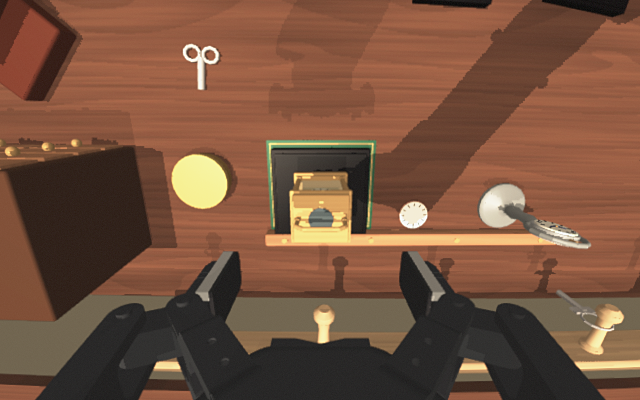

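The wrist view shows the whole leather (columns 266–376, rows 141–232) with the plinth inside it and its back on the rail. I'll measure the side strips to subpixel level.

```bash
python3 - <<'E'
from look import *
c=dict(np.load('/tmp/wf.npz'));s=np.load('/tmp/wfs.npy',allow_pickle=True)[0]
f=c['frame'].astype(float)
G=f[...,1]-f[...,0]*1.0   # green-ness
def cross(p,lev,idx):  # subpixel crossings
    return [i+(lev-p[i])/(p[i+1]-p[i]) for i in idx if (p[i]-lev)*(p[i+1]-lev)<0]
for a,b in [(158,164),(164,170),(170,176),(176,182)]:
    r=(a+b-1)/2;p=f[a:b].mean(0)
    red=p[:,0];lum=p.sum(1)
    i0,i1=255,285;j0,j1=358,388
    if a==158: print(np.c_[np.arange(262,277),p[262:277].round()].astype(int).tolist());print(np.c_[np.arange(364,381),p[364:381].round()].astype(int).tolist())
    L=cross(p[:,1]-p[:,0],0,range(i0,i1)); Rr=cross(p[:,1]-p[:,0],0,range(j0,j1))
    gl=cross(p[:,1],70,range(i0,i1));gr=cross(p[:,1],70,range(j0,j1));print(r,np.round(L,2),np.round(Rr,2),'g70',np.round(gl,2),np.round(gr,2))
    lp=[gl[-1],gr[0]];ll=[L[0],Rr[-1]]
    P=plane(c,[[lp[0],r],[lp[1],r]],.022,s)[:,1];Q=plane(c,[[ll[0],r],[ll[1],r]],0,s)[:,1]
    print('plinth',P.round(4),P.mean().round(4),np.ptp(P).round(4),'leather',Q.round(4),Q.mean().round(4),np.ptp(Q).round(4))
E
```

```text
[[262, 153, 94, 68], [263, 153, 94, 68], [264, 153, 94, 68], [265, 154, 92, 67], [266, 152, 98, 71], [267, 131, 145, 104], [268, 113, 173, 124], [269, 152, 191, 128], [270, 178, 180, 111], [271, 139, 122, 80], [272, 89, 80, 72], [273, 88, 80, 73], [274, 76, 70, 63], [275, 78, 71, 65], [276, 89, 81, 74]]
[[364, 34, 32, 31], [365, 30, 28, 27], [366, 31, 29, 28], [367, 32, 29, 29], [368, 29, 27, 26], [369, 22, 37, 30], [370, 73, 84, 56], [371, 190, 144, 87], [372, 146, 122, 76], [373, 59, 89, 60], [374, 50, 84, 58], [375, 94, 73, 52], [376, 107, 67, 50], [377, 106, 67, 49], [378, 105, 66, 49], [379, 105, 67, 50], [380, 105, 67, 50]]
160.5 [266.79 270.11] [368.14 370.19 372.46 374.61] g70 [273.97 274.22] [369.71 375.47]
plinth [-0.2511 -0.1165] -0.1838 0.1346 leather [-0.2657 -0.1051] -0.1854 0.1607
166.5 [267.15 269.85] [367.82 370.15 372.13 374.32] g70 [273.43 275.04] [369.26 374.82]
plinth [-0.2503 -0.1166] -0.1834 0.1337 leather [-0.2656 -0.1049] -0.1852 0.1607
172.5 [267.55 270.58] [367.39 369.45 371.38 373.81] g70 [273.79 274.18] [368.9  374.58]
plinth [-0.2518 -0.1165] -0.1842 0.1353 leather [-0.2654 -0.105 ] -0.1852 0.1604
178.5 [267.83 270.95] [367.12 369.2  371.43 373.57] g70 [273.83 276.69 281.25] [368.72 374.53]
plinth [-0.242  -0.1162] -0.1791 0.1258 leather [-0.2654 -0.1047] -0.1851 0.1607
```

Leather midline is at y ≈ −185.3 mm and the plinth is centred on it to within about 1–2 mm, with its back on the rail. The other things lie as before and the arm is clear, so I'm handing in.

```bash
python3 -c "
from h import *
print(hand_in())"
```

```text
the job is handed in; nothing more can be done
None
```

I slid the clock home and handed it in at about 16 s: the plinth stands square with its back against the rail, centred on the leather to within about 1–2 mm as measured from the images, the dial still to the front and nothing else on the shelf disturbed.

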